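Make up a covered injection set from nesting kidney dishes

TASK

Make up an injection set to carry to the treatment room: leave the deep kidney dish standing where it is, nest the medium one in it and then the shallow one on top, one at a time, turning each until its kidney outline matches the dish below and its rim sits down evenly all round. Then lay the syringe in the top dish and put the kidney-shaped lid on, turned to match so that it drops fully home. Set the things down rather than dropping them, and leave the other things on the bench where they are.

Things in the scene. Friction and masses are not known exactly. Their poses are not given: they have to be found in the camera images.
- dish_deep: Stainless steel kidney dish, the deepest of three alike in outline: 54 mm high, 154 x 79 mm over the rim (a band 64 mm wide bent along an arc of 74 mm radius, half-round ends). Origin: on the underside, mid-waist (32 mm from either side, midway along). z up, y along the length, hollow side -x, bulging side +x. Bottom of the nest; 0.14 kg.
- deep_rim (a point): Top of the deep dish's rim, mid-waist: 54 mm above its origin. Each rim is a turned-down lip, 4.5 mm wide, its upright outer face 12 mm high. Walls are 1.5 mm thick and slope inwards 14 degrees from vertical. Nested, lip stands on lip: each rim 12 mm above the one below; sideways play 1.5 mm.
- dish_medium: Stainless steel kidney dish, the middle one of three alike in outline: 40 mm high, 154 x 79 mm over the rim (a band 64 mm wide bent along an arc of 74 mm radius, half-round ends). Origin: on the underside, mid-waist (32 mm from either side, midway along). z up, y along the length, hollow side -x, bulging side +x. Nested, its origin lies 26 mm above that of the deep dish, x, y axes alike. 0.11 to 0.18 kg.
- medium_rim (a point): Top of the medium dish's rim, mid-waist: 40 mm above its origin. Grip across the waist along x (64 mm) from above, on the lip's outer face: fingertips 3 to 11 mm below the rim's top, as the lip of the dish below begins 12 mm below it.
- dish_shallow: Stainless steel kidney dish, the shallowest of three alike in outline: 26 mm high, 154 x 79 mm over the rim (a band 64 mm wide bent along an arc of 74 mm radius, half-round ends). Origin: on the underside, mid-waist (32 mm from either side, midway along). z up, y along the length, hollow side -x, bulging side +x. Nested, its origin lies 26 mm above that of the medium dish, x, y axes alike. 0.11 to 0.18 kg.
- shallow_rim (a point): Top of the shallow dish's rim, mid-waist: 26 mm above its origin. Grip like the medium dish.
- shallow_floor (a point): Point on the shallow dish's inner floor, 1.5 mm above the underside, 4 mm towards the hollow (-x) side from its origin. The syringe lies well with its middle over this point, along y. The floor is 39 mm wide, 52 mm at the rim, so the fingers can open only a little in there.
- lid: Stainless steel lid of the dishes' outline (154 x 79 mm). Origin: underside of its skirt, mid-waist; y along the length, hollow side -x, z up. The skirt, 6 mm high, enters a dish's mouth with 1.5 mm play; the plate over it is 2.5 mm thick. Lies on its skirt at first. Home, the plate lies on the rim, its origin 20 mm above the shallow dish's, axes alike. 0.12 to 0.2 kg.
- lid_bar (a point): Middle of the lid's bar handle, on its centre line, 32.5 mm above the lid's origin. The bar is 9 mm thick, runs along the lid's y, 64 mm long on two end posts, its centre line 24 mm above the plate: pinch it across x from above.
- syringe: Clear 5 ml syringe without needle, lying on the worktop, 104 mm long (its y). Origin: underside, mid-length. The barrel, 14 mm thick with its axis 9 mm up, runs from y = -52 to +18 mm; at +19 mm a finger flange 24 mm wide, 18 mm high; a thin plunger ends at +52 mm in an 18 mm thumb plate. Grip the barrel across x. 15 g.
- syringe_mid (a point): Middle of the syringe: on its long axis, mid-length, 9 mm above its origin.
- petri_dish: Bystander: closed petri dish, 59 mm across, 15 mm high, back left; origin mid-underside. Leave alone.
- cover_glasses: Bystander: small carton, 28 x 46 x 17 mm, origin mid-underside. Leave alone.
- reagent: Bystander: dropper bottle, 29 mm across, 88 mm high, at the right; origin mid-underside. Leave alone.
Mind the look-alikes: they are no part of the job. Leave any purple look-alike of the lid alone.

How it is judged:
On the way, in this order (a step that is already met when the one before it is completed fails the run):
1. the medium dish is nested in the deep one, rim on rim, and let go (z of dish_medium in the frame of dish_deep between 0.0235 and 0.028 m and horizontal distance between dish_medium and dish_deep below 0.004 m and angle between the y axis of dish_medium and the y axis of dish_deep, either way round below 0.06 rad and contact force between the fingers and dish_medium below 0.1 N), for 0.2 s.
2. the shallow dish is nested in the medium one, rim on rim, and let go (z of dish_medium in the frame of dish_deep between 0.0235 and 0.028 m and horizontal distance between dish_medium and dish_deep below 0.004 m and angle between the y axis of dish_medium and the y axis of dish_deep, either way round below 0.06 rad and z of dish_shallow in the frame of dish_medium between 0.0235 and 0.028 m and horizontal distance between dish_shallow and dish_medium below 0.004 m and angle between the y axis of dish_shallow and the y axis of dish_medium, either way round below 0.06 rad and contact force between the fingers and dish_shallow below 0.1 N), for 0.2 s.
3. the syringe lies in the shallow dish at the top of the nest and is let go (z of dish_medium in the frame of dish_deep between 0.0235 and 0.028 m and horizontal distance between dish_medium and dish_deep below 0.004 m and angle between the y axis of dish_medium and the y axis of dish_deep, either way round below 0.06 rad and z of dish_shallow in the frame of dish_medium between 0.0235 and 0.028 m and horizontal distance between dish_shallow and dish_medium below 0.004 m and angle between the y axis of dish_shallow and the y axis of dish_medium, either way round below 0.06 rad and z of syringe_mid in the frame of dish_shallow between 0.004 and 0.024 m and x of syringe_mid in the frame of dish_shallow between -0.03 and 0.02 m and y of syringe_mid in the frame of dish_shallow between -0.03 and 0.03 m and contact force between the fingers and syringe below 0.1 N), for 0.2 s.
4. the lid lies home on the shallow dish over the syringe and is let go (z of dish_medium in the frame of dish_deep between 0.0235 and 0.028 m and horizontal distance between dish_medium and dish_deep below 0.004 m and angle between the y axis of dish_medium and the y axis of dish_deep, either way round below 0.06 rad and z of dish_shallow in the frame of dish_medium between 0.0235 and 0.028 m and horizontal distance between dish_shallow and dish_medium below 0.004 m and angle between the y axis of dish_shallow and the y axis of dish_medium, either way round below 0.06 rad and z of syringe_mid in the frame of dish_shallow between 0.004 and 0.024 m and x of syringe_mid in the frame of dish_shallow between -0.03 and 0.02 m and y of syringe_mid in the frame of dish_shallow between -0.03 and 0.03 m and z of lid in the frame of dish_shallow between 0.0175 and 0.022 m and horizontal distance between lid and dish_shallow below 0.004 m and angle between the y axis of lid and the y axis of dish_shallow, either way round below 0.06 rad and contact force between the fingers and lid below 0.1 N), for 0.2 s.
At the end, for the whole second after the job is handed in: The deep dish stands flat on the worktop; the medium dish is in it, the shallow dish in that, the lid on top, each seated rim on rim (within about 2 mm of its seated height, 4 mm sideways and 0.06 rad in direction); the syringe lies in the shallow dish under the lid; all at rest (z of dish_medium in the frame of dish_deep between 0.0235 and 0.028 m and horizontal distance between dish_medium and dish_deep below 0.004 m and angle between the y axis of dish_medium and the y axis of dish_deep, either way round below 0.06 rad and z of dish_shallow in the frame of dish_medium between 0.0235 and 0.028 m and horizontal distance between dish_shallow and dish_medium below 0.004 m and angle between the y axis of dish_shallow and the y axis of dish_medium, either way round below 0.06 rad and z of syringe_mid in the frame of dish_shallow between 0.004 and 0.024 m and x of syringe_mid in the frame of dish_shallow between -0.03 and 0.02 m and y of syringe_mid in the frame of dish_shallow between -0.03 and 0.03 m and z of lid in the frame of dish_shallow between 0.0175 and 0.022 m and horizontal distance between lid and dish_shallow below 0.004 m and angle between the y axis of lid and the y axis of dish_shallow, either way round below 0.06 rad and angle between dish_deep's own z axis and vertical below 0.04 rad and height (world z) of dish_deep between -0.004 and 0.004 m and linear speed of each of dish_deep, dish_medium, dish_shallow, lid below 0.02 m/s); the robot touches nothing.
It fails at once if the deep dish is shifted more than 5 cm from where it stood (distance of dish_deep from where it was at the start of the episode above 0.05 m).
It fails at once if a dish, the lid or the syringe is dropped (falls freely faster than 1 m/s, about 5 cm) ((linear speed of dish_medium above 1 m/s and contact force between dish_medium and anything else below 0.05 N) or (linear speed of dish_shallow above 1 m/s and contact force between dish_shallow and anything else below 0.05 N) or (linear speed of lid above 1 m/s and contact force between lid and anything else below 0.05 N) or (linear speed of syringe above 1 m/s and contact force between syringe and anything else below 0.05 N)).
It fails at once if a bystander (petri dish, small carton, dropper bottle) is shifted more than 2 cm (distance of any of petri_dish, cover_glasses, reagent from where it was at the start of the episode above 0.02 m).
It also fails if it takes over 72 s, if anything falls off the work surface, if the arm or the gripper's body presses on something with over 40 N, if the wrist force passes 120 N, or if a joint passes its speed limit or range.

ROBOT

A 6-joint arm with a two-finger parallel gripper is mounted at the origin on a cart in front of the work surface, level with it; the furniture and walls round the work are solid. World frame = base frame: x ahead of the robot, y to its left, z up, the work surface at z = 0. Lengths are in m, angles in rad, forces in N, time in s.
With the tool pointing down it reaches from about 0.375 to 0.975 m from the base axis. Payload 3.8 kg.
Tool frame: the origin (TCP) lies between the finger pads; the fingertips stand 17 mm ahead of it and the grasp point (between the pads) lies 2 mm behind it; z points along the fingers, y is the line along which they close (so a half turn about z gives the same grasp; the last joint's range is limited). The gripper opens to 85 mm and grips with 20 to 120 N. Pads are 22 mm wide; open, the fingers measure 114 mm over their backs; the gripper's body (76 mm by 85 mm) begins 54 mm behind the grasp point. The pads swing forward as they close: fully open they stand 13 mm farther back than shut.
Start: joints at [1.075, 0.264, 1.604, -0, 1.274, -0.037], TCP at [0.299, 0.605, 0.248] pointing down, gripper open.
Joint ranges: [-2.63, 2.63], [-0.94, 2.18], [0.31, 2.57], [-1.31, 4.45], [0, 2.66], [-2.55, 2.55]. Speed limits (rad/s): [2.57, 2.57, 3.14, 3.14, 3.14, 3.14].

INTERFACE

Orientations are given as a rotation vector (axis times angle).
In Python, from workcell import bot gives the robot as it stands.
- The arm moves only by the tool play_rows, never from a script. Its argument "steps" is one flat list of numbers, 4 for each row, row after row: the shift along the tool's x, y, z in m, then the turn about the tool's z in rad. A call has 1 to 10 rows; each row is the pose to reach, as a shift and turn from the pose commanded when the call began, along the tool's axes at that moment; what a row does not reach only later rows make up. A row lasts 1/8 s, in which the tool goes at most 62.5 mm and 10.7 degrees, less where a joint would pass 70% of its speed; a pose out of reach is approached as far as the arm can. A call with a gripper value outside its range is refused whole. "jaw" is the closure in counts, from 0 (fully open) to 255 (shut), set as the call begins (left out, the last holds). The fingers move at their own pace and stop on an object; "grip_force" is the grip in N (left out, the last holds). Time passes only in rows, so rows that repeat a pose let the fingers close. It gives the time, the measured TCP pose, the force, the opening and the grip force at its end, in the units of the state.
- bot.read_state(): the state, without advancing time (a new reading comes with each control period).
- bot.read_camera(name): name is "side" or "top" or "wrist"; returns a dict with "pixels" (420x560x3 uint8, blue, green, red), "mtx" (3x3 intrinsics, pixels), "dist" ([k1, k2, p1, p2, k3] as OpenCV has them; the pictures are not rectified), "R" (3x3) and "t" (3): a world point X has camera coordinates R X + t. Camera axes: x right, y down, z forward; pixel columns grow to the right and rows downward; lengths in m; the calibration is good to about 2 mm. A picture is of the moment at which its call begins. There is no depth.
- bot.finish_job(): hands the job in; it is judged then, once.
The state is a dict: "time": time; "q": joint angles; "joint_vel": joint speeds; "joint_torque": joint torques, N m; "tool_pos": TCP position; "tcp_rot": TCP orientation; "wrist_force": force on the tool from outside, world axes, zero at the start; "torque": the same for the moment, N m; "width": opening from 0.0 (shut) to 1.0 (fully open); "grip_force": force on a finger pad.
Only numpy, scipy, OpenCV 4.12 (cv2) and the standard library are available. Lean on these libraries where they do the work, as an engineer would, in place of code of your own. Each camera call takes 0.05 s, during which the arm holds its last target. There are 200 camera calls.

## Working session

There is one attempt and no reset: what is moved stays moved. The work goes in short steps, Python scripts to look and compute and a tool call to move; the robot and the scene stay as the last step left them, time stands still between calls to the robot, and variables do not carry over. Pictures are saved under pics/ and viewed, at most 10 in all, crops included, and the job is handed in when it is done.

Besides the shell and the picture viewer there is one more tool, called after ">>>" in YAML: its name, and indented under it one key for each argument. play_rows: Moves the arm, as the interface text tells. Its arguments: {"type":"object","properties":{"steps":{"type":"array"},"jaw":{"type":"number"},"grip_force":{"type":"number"}},"required":["steps"]}

```bash
mkdir -p pics; ls
cat > h.py <<'E'
import numpy as np,cv2
from workcell import bot
def shot(n,f=None):
    c=bot.read_camera(n)
    if f: cv2.imwrite('pics/'+f,c['pixels'])
    return {k:np.array(v) for k,v in c.items()}
def ray(c,uv,z):
    p=cv2.undistortPoints(np.array([[uv]],float),c['mtx'],c['dist'])[0,0]
    d=c['R'].T@np.array([p[0],p[1],1]);o=-c['R'].T@c['t']
    return o+d*(z-o[2])/d[2]
def proj(c,X):
    r=cv2.Rodrigues(c['R'])[0]
    return cv2.projectPoints(np.array(X,float).reshape(-1,1,3),r,c['t'],c['mtx'],c['dist'])[0][:,0]
E
python3 - <<'E'
from h import *
import pickle
t=shot('top','top0.png');s=shot('side','side0.png')
pickle.dump((t,s),open('c0.pkl','wb'))
print(bot.read_state())
for c in(t,s):print(-c['R'].T@c['t'],c['R'].round(3).tolist(),c['mtx'].tolist(),c['dist'])
E
```

```text
pics
{'time': 0.1, 'q': array([ 1.07506669e+00,  2.64694491e-01,  1.60523720e+00, -1.14914781e-05,
        1.27370142e+00, -3.68805809e-02]), 'joint_vel': array([-0.00182033, -0.00115955, -0.00216175, -0.00268459,  0.00109503,
        0.00109256]), 'joint_torque': array([ 2.64391174e-04, -5.16706574e+01, -3.68590343e+01, -1.61691776e-05,
        6.21295781e-03, -2.03248635e-05]), 'tool_pos': array([0.29866428, 0.60463312, 0.24707538]), 'tcp_rot': array([-0.71432688, -3.05876197,  0.00309618]), 'wrist_force': array([-0.58214783, -0.16767961,  0.72160215]), 'torque': array([-0.01817972,  0.03504761,  0.03657637]), 'grip_force': 0.0, 'width': 1.0017280938868318}
[0.33679475 0.18202705 1.23236925] [[-0.005, -1.0, -0.021], [-0.987, 0.008, -0.159], [0.159, 0.02, -0.987]] [[464.5387616368708, 0.0, 280.95563208627635], [0.0, 464.5387616368708, 214.60249387090607], [0.0, 0.0, 1.0]] [-0.09424406  0.          0.          0.          0.        ]
[-0.14513356 -0.88736158  0.5455108 ] [[0.851, -0.524, -0.024], [-0.21, -0.298, -0.931], [0.481, 0.798, -0.364]] [[444.87153854302625, 0.0, 276.34461309810575], [0.0, 444.87153854302625, 207.3282199515705], [0.0, 0.0, 1.0]] [-0.12322191  0.          0.          0.          0.        ]
```

View pics/top0.png

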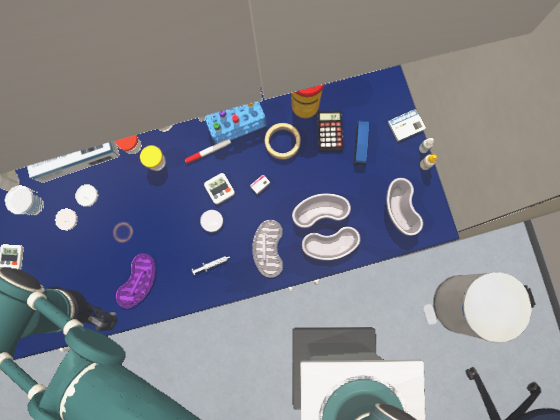

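View pics/side0.png

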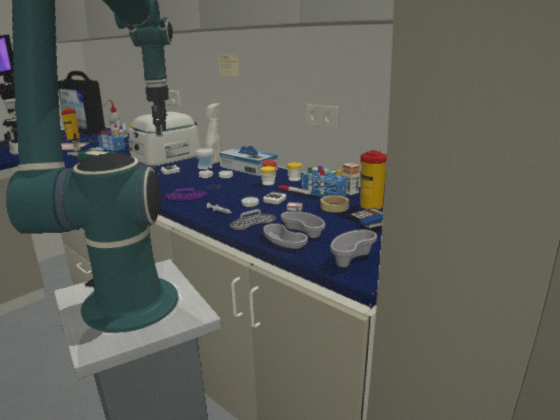

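Run:
```python
from h import *
import pickle
t,s=pickle.load(open('c0.pkl','rb'))
a=cv2.resize(t['pixels'][170:290,180:440],None,fx=3.05,fy=2.9,interpolation=cv2.INTER_CUBIC)
a=cv2.resize(t['pixels'][170:290,185:440],(765,360),interpolation=cv2.INTER_CUBIC)
b=cv2.resize(s['pixels'][195:275,195:385],(570,240),interpolation=cv2.INTER_CUBIC)
im=np.zeros((600,800,3),np.uint8);im[:360,:765]=a;im[360:,:570]=b
cv2.imwrite('pics/crop1.png',im)
```

```text
(no output)
```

View pics/crop1.png

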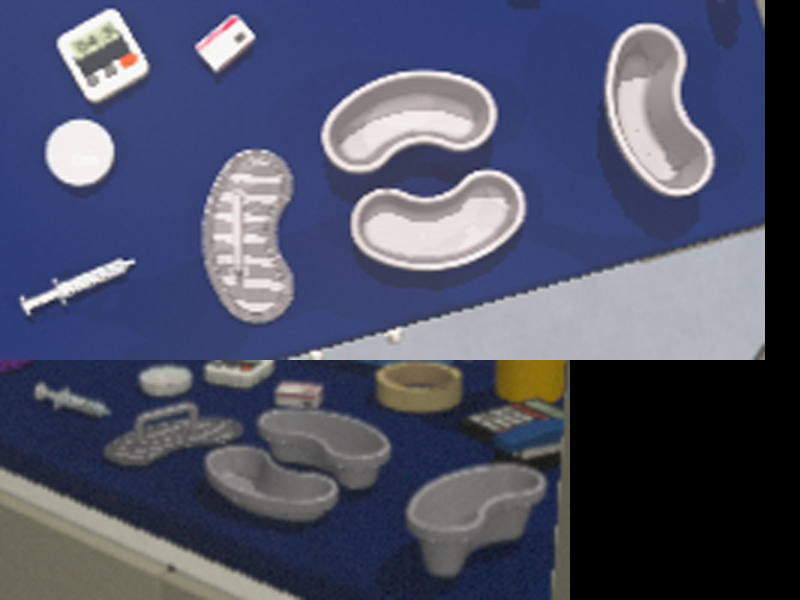

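```bash
cat >> h.py <<'E'
from scipy.optimize import minimize
def kid(off=0,n=24):
    A=np.arcsin(45/74);w=.032+off;R=.074
    a=np.linspace(-A,A,n);c=np.c_[R*np.cos(a)-R,R*np.sin(a)];u=np.c_[np.cos(a),np.sin(a)]
    b=np.linspace(0,np.pi,n)[1:-1]
    cap=lambda ang,s:c[-1 if s>0 else 0]+w*np.c_[np.cos(ang+s*b),np.sin(ang+s*b)]
    return np.r_[c+w*u,cap(A,1),(c-w*u)[::-1],cap(-A,-1)[::-1]]
def place(P,x,y,th,z):
    k,s=np.cos(th),np.sin(th);return np.c_[x+k*P[:,0]-s*P[:,1],y+s*P[:,0]+k*P[:,1],np.full(len(P),z)]
def seg(c,box,S=4):
    x0,y0,x1,y1=box
    im=cv2.resize(c['pixels'][y0:y1,x0:x1],None,fx=S,fy=S,interpolation=cv2.INTER_CUBIC).astype(int)
    b,g,r=im[...,0],im[...,1],im[...,2]
    m=((r>b*0.62)&(r>70)).astype(np.uint8)
    n,l,st,ce=cv2.connectedComponentsWithStats(m)
    k=1+np.argmax(st[1:,4]);m=(l==k).astype(np.uint8)
    cs,_=cv2.findContours(m,cv2.RETR_EXTERNAL,cv2.CHAIN_APPROX_NONE)
    m[:]=0;cv2.drawContours(m,cs,-1,1,-1);return m
def fit(c,box,zs,off=0,S=4,starts=None,m=None):
    m=seg(c,box,S) if m is None else m;P=kid(off);x0,y0=box[:2]
    ce=np.argwhere(m).mean(0)[::-1]/S+[x0,y0];X=ray(c,ce,zs[0])
    def poly(p):
        o=np.zeros_like(m)
        for z in zs:
            q=proj(c,place(P,p[0],p[1],p[2],z));q=(q-[x0,y0]+.5)*S-.5
            cv2.fillPoly(o,[np.round(q*16).astype(np.int32)],1,shift=4)
        return o
    def cost(p):
        o=poly(p);return 1-(o&m).sum()/(o|m).sum()
    best=None
    for th in (np.arange(0,2*np.pi,.5) if starts is None else starts):
        p0=[X[0]+.012*np.cos(th),X[1]+.012*np.sin(th),th]
        r=minimize(cost,p0,method='Nelder-Mead',options=dict(initial_simplex=np.array([p0]+[np.add(p0,d) for d in np.diag([.008,.008,.25])]),xatol=1e-4,fatol=1e-5))
        if best is None or r.fun<best.fun:best=r
    return best.x,best.fun,m
E
python3 - <<'E'
from h import *
import pickle
t,s=pickle.load(open('c0.pkl','rb'))
for n,b,h in [('deep',(380,170,430,242),.054),('med',(286,186,354,232),.040),('shal',(294,220,366,268),.026),('lid',(246,214,288,282),.0085)]:
    x,f,m=fit(t,b,[h,h-.012] if n!='lid' else [h,h-.002])
    x[2]=(x[2]+np.pi)%(2*np.pi)-np.pi
    print(n,x.round(4),np.degrees(x[2]).round(1),round(f,3))
# syringe ends (tip, thumb) from crop pixels /3
for uv in [(185+134/3,170+261/3),(185+22/3,170+305/3),(185+62/3,170+290/3)]:
    print('syr',ray(t,uv,.009).round(4))
for n,uv,z in [('petri',(211,221),.015),('carton',(260,184),.017),('reagent',(429,162),.088),('purple',(136,281),.0085),('bar',(185+238/3,170+235/3),.0325)]: print(n,ray(t,uv,z).round(3))
E
```

```text
deep [ 0.5438 -0.102   1.8061] 103.5 0.02
med [0.5517 0.1046 0.2133] 12.2 0.028
shal [ 0.4448  0.0744 -2.962 ] -169.7 0.028
lid [0.4447 0.2511 1.5707] 90.0 0.051
syr [0.4214 0.3423 0.009 ]
syr [0.3831 0.4409 0.009 ]
syr [0.3962 0.4057 0.009 ]
petri [0.517 0.393 0.015]
carton [0.616 0.262 0.017]
reagent [ 0.654 -0.174  0.088]
purple [0.358 0.592 0.008]
bar [0.442 0.249 0.032]
```

>>> play_rows:
  steps: [-0.05,-0.005,0.03,0,-0.1,-0.009,0.065,0,-0.15,-0.014,0.1,0,-0.2,-0.018,0.135,0,-0.2,-0.018,0.185,0,-0.2,-0.018,0.205,0,-0.2,-0.018,0.215,0,-0.2,-0.018,0.215,0]
  jaw: 55

```text
time: 1.1
tool_pos: [0.4699, 0.5013, 0.0338]
tcp_rot: [0.713, 3.06, 0.001]
wrist_force: [0.2, 0.5, 0.6]
width: 0.787
grip_force: 0.0
```

Run:
```python
from h import *
w=shot('wrist','w1.png');s=shot('side');cv2.imwrite('pics/s1.png',cv2.resize(s['pixels'][100:240,120:300],(720,560),interpolation=cv2.INTER_CUBIC))
st=bot.read_state();print(st['tool_pos'],st['width'],st['wrist_force'],st['time'])
R=cv2.Rodrigues(st['tcp_rot'])[0];print(R.round(3).tolist());print((R.T@(-w['R'].T@w['t']-st['tool_pos'])).round(4),(w['R']@R).round(3).tolist())
```

```text
[0.4708463  0.50211799 0.03539885] 0.7836313560605291 [ 0.05872604 -0.01416984  0.52838062] 1.2
[[-0.897, 0.442, 0.002], [0.442, 0.897, 0.002], [-0.001, 0.003, -1.0]]
[ 0.0652 -0.0014 -0.1244] [[0.0, 1.0, 0.003], [-0.967, 0.001, -0.256], [-0.256, -0.003, 0.967]]
```

View pics/w1.png

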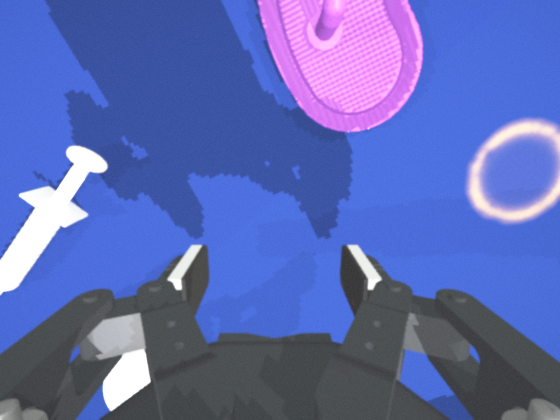

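Run:
```python
from h import *
w=shot('wrist');st=bot.read_state();R=cv2.Rodrigues(st['tcp_rot'])[0]
print(w['mtx'][0,0],w['dist'])
for d in (0,.004,.011,.017,.024):
  print(d,proj(w,[st['tool_pos']+R@np.array([x,y,d]) for x in(.011,-.011) for y in(-.0333,.0333)]).round(0).tolist())
```

```text
291.05690778395194 [0.02014375 0.         0.         0.         0.        ]
0 [[204.0, 249.0], [347.0, 249.0], [207.0, 292.0], [345.0, 292.0]]
0.004 [[206.0, 246.0], [345.0, 246.0], [209.0, 287.0], [343.0, 287.0]]
0.011 [[209.0, 241.0], [342.0, 241.0], [212.0, 280.0], [340.0, 280.0]]
0.017 [[212.0, 236.0], [339.0, 236.0], [214.0, 275.0], [337.0, 275.0]]
0.024 [[214.0, 232.0], [337.0, 232.0], [216.0, 269.0], [335.0, 269.0]]
```

>>> play_rows:
  steps: [0,0,0.005,0,0,0,0.01,0,0,0,0.013,0,0,0,0.015,0,0,0,0.015,0]

```text
time: 1.88
tool_pos: [0.4701, 0.5003, 0.0179]
tcp_rot: [-0.714, -3.059, 0.001]
wrist_force: [-0.5, -0.4, 0.1]
width: 0.784
grip_force: 0.0
```

>>> play_rows:
  steps: [0,0,0.002,0,0,0,0.004,0,0,0,0.006,0,0,0,0.007,0,0,0,0.007,0]

```text
time: 2.5
tool_pos: [0.4702, 0.5004, 0.0111]
tcp_rot: [-0.714, -3.059, 0.0]
wrist_force: [0.1, 0.3, -0.0]
width: 0.783
grip_force: 0.0
```

>>> play_rows:
  steps: [0,0,0.001,0,0,0,0.002,0,0,0,0.003,0,0,0,0.003,0]

```text
time: 3.0
tool_pos: [0.4705, 0.5006, 0.0102]
tcp_rot: [0.714, 3.059, 0.0]
wrist_force: [-3.0, -2.8, 10.3]
width: 0.784
grip_force: 4.8
```

>>> play_rows:
  steps: [0,0,-0.05,0,-0.035,-0.045,-0.07,0.15,-0.07,-0.09,-0.09,0.3,-0.107,-0.138,-0.11,0.45,-0.144,-0.186,-0.13,0.6,-0.18,-0.233,-0.15,0.75,-0.215,-0.277,-0.15,0.9,-0.248,-0.319,-0.15,0.9,-0.248,-0.319,-0.15,0.9,-0.248,-0.319,-0.15,0.9]
  jaw: 0

```text
time: 4.25
tool_pos: [0.5513, 0.1046, 0.1583]
tcp_rot: [-1.975, -2.443, -0.001]
wrist_force: [-0.1, 1.2, -0.2]
width: 1.001
grip_force: 0.0
```

```bash
cat >> h.py <<'E'
def delta(x,y,az,z=None):
    "shift & turn in tool axes from measured TCP to world target; az deg = tool y azimuth"
    st=bot.read_state();R=cv2.Rodrigues(st['tcp_rot'])[0];p=st['tool_pos']
    d=R.T@(np.array([x,y,p[2] if z is None else z])-p)
    a=np.degrees(np.arctan2(R[1,1],R[0,1]));t=((a-az+90)%180)-90
    print('t',round(st['time'],2),'tcp',p.round(4),'az',a.round(2),'-> d',d.round(4),'turn',np.radians(t).round(4),'q6',st['q'][5].round(2),'w',round(st['width'],3))
E
python3 - <<'E'
from h import *
w=shot('wrist','w2.png');delta(.5517,.1046,12.2)
for P,z in (((.5517,.1046,.2133),.04),((.4448,.0744,-2.962),.026)):
  q=proj(w,place(kid(),*P,z));print(q.min(0),q.max(0))
  im=w['pixels'].copy() if z==.04 else im;cv2.polylines(im,[q.round().astype(int)],True,(0,0,255),1)
cv2.imwrite('pics/w2o.png',im)
E
```

```text
t 4.3 tcp [0.5512 0.1053 0.1582] az 12.16 -> d [-0.0008  0.0004 -0.    ] turn -0.0007 q6 -0.07 w 0.999
[217.76225338 112.96618431] [311.9387626  285.79557605]
[118.26619008 123.04687985] [207.22541115 285.43405737]
```

View pics/w2o.png

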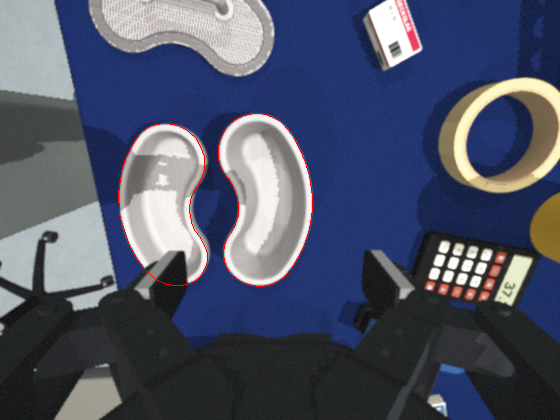

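Run:
```python
from h import *
w=shot('wrist')
for S in (3,):
  x,f,m=fit(w,(212,100,330,300),[.04,.028],S=S,starts=[.1,.3]);print('med',x.round(4),np.degrees(x[2]).round(2),round(f,3))
  delta(x[0],x[1],np.degrees(x[2]),.0435)
```

```text
med [0.5519 0.1048 0.2094] 12.0 0.012
t 4.35 tcp [0.5511 0.1057 0.1582] az 12.21 -> d [-0.0011  0.0007  0.1147] turn 0.0038 q6 -0.07 w 1.0
```

>>> play_rows:
  steps: [-0.001,0.0005,0.05,0.004,-0.001,0.0005,0.085,0.004,-0.001,0.0005,0.105,0.004,-0.001,0.0005,0.115,0.004,-0.001,0.0005,0.115,0.004]

```text
time: 4.97
tool_pos: [0.5515, 0.1046, 0.0428]
tcp_rot: [-1.976, -2.441, 0.001]
wrist_force: [0.1, -0.1, -0.6]
width: 0.999
grip_force: 0.0
```

>>> play_rows:
  steps: [0,0,0,0,0,0,0,0,0,0,0,0,0,0,0,0,0,0,0,0,0,0,0,0]
  jaw: 120
  grip_force: 40

```text
time: 5.72
tool_pos: [0.5537, 0.1042, 0.045]
tcp_rot: [1.978, 2.438, 0.005]
wrist_force: [-0.0, 2.0, 7.6]
width: 0.738
grip_force: 43.3
```

>>> play_rows:
  steps: [0,0,-0.015,0,0,0,-0.045,0,0,0,-0.08,0,0,0,-0.12,0,-0.01,-0.003,-0.12,-0.1]

```text
time: 6.35
tool_pos: [0.554, 0.0938, 0.1684]
tcp_rot: [1.847, 2.534, 0.009]
wrist_force: [0.2, -1.3, -2.7]
width: 0.736
grip_force: 43.1
```

>>> play_rows:
  steps: [-0.02,-0.005,0,-0.16,-0.045,-0.012,0,-0.34,-0.075,-0.02,0,-0.52,-0.105,-0.027,0,-0.7,-0.135,-0.034,0,-0.88,-0.16,-0.04,0,-1.06,-0.18,-0.044,0,-1.24,-0.19,-0.046,0,-1.42,-0.19,-0.047,0,-1.497,-0.19,-0.047,0,-1.497]

```text
time: 7.6
tool_pos: [0.5635, -0.1022, 0.1634]
tcp_rot: [0.365, -3.12, -0.0]
wrist_force: [0.3, -1.1, -2.2]
width: 0.729
grip_force: 43.1
```

Run:
```python
from h import *
t=shot('top');w=shot('wrist');delta(.5438,-.102,103.5)
a=cv2.resize(t['pixels'][150:260,340:460],(480,440),interpolation=cv2.INTER_CUBIC)
b=cv2.resize(w['pixels'],(320,240))
im=np.zeros((440,800,3),np.uint8);im[:,:480]=a;im[:240,480:]=b;cv2.imwrite('pics/m1.png',im)
```

```text
t 7.7 tcp [ 0.5637 -0.1019  0.1635] az 103.33 -> d [0.0194 0.0045 0.    ] turn -0.0029 q6 -2.03 w 0.734
```

View pics/m1.png

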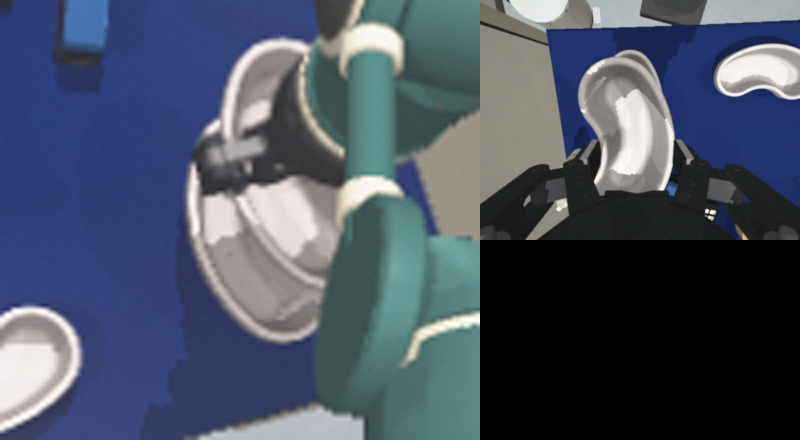

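Run:
```python
from h import *
w=shot('wrist');st=bot.read_state();R=cv2.Rodrigues(st['tcp_rot'])[0];p=st['tool_pos']
S=4;x0,y0,x1,y1=140,70,380,220
im=cv2.resize(w['pixels'][y0:y1,x0:x1],None,fx=3.3,fy=3.3,interpolation=cv2.INTER_CUBIC)
az=np.arctan2(R[1,1],R[0,1])
for P,z,c in (((p[0],p[1],az),p[2]-.004,(0,0,255)),((.5438,-.102,1.8061),.054,(0,255,0))):
  q=(proj(w,place(kid(),*P,z))-[x0,y0]+.5)*3.3-.5
  cv2.polylines(im,[q.round().astype(int)],True,c,1)
cv2.imwrite('pics/m2.png',im)
```

```text
(no output)
```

View pics/m2.png

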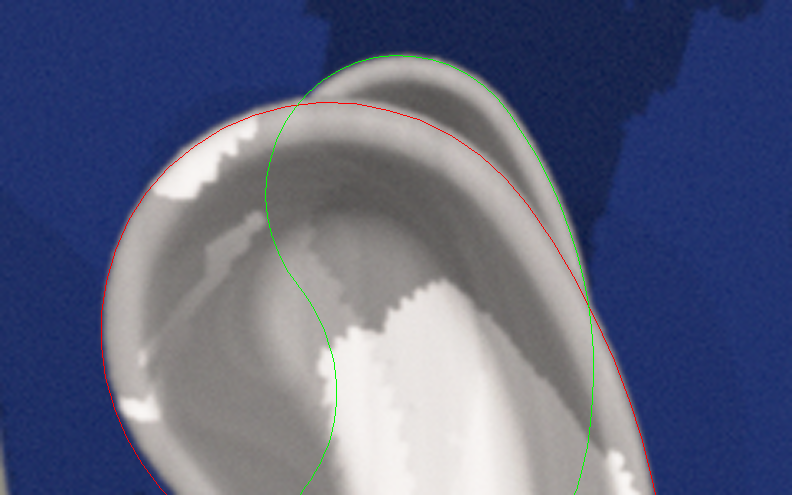

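>>> play_rows:
  steps: [0.0194,0.0045,0.0,-0.003,0.0194,0.0045,0.02,-0.003,0.0194,0.0045,0.045,-0.003,0.0194,0.0045,0.06,-0.003,0.0194,0.0045,0.07,-0.003,0.0194,0.0045,0.078,-0.003,0.0194,0.0045,0.084,-0.003,0.0194,0.0045,0.088,-0.003,0.0194,0.0045,0.088,-0.003]

```text
time: 8.88
tool_pos: [0.5441, -0.102, 0.0752]
tcp_rot: [0.372, -3.12, -0.0]
wrist_force: [0.1, 1.0, -1.2]
width: 0.732
grip_force: 43.1
```

Run:
```python
from h import *
shot('top');delta(.5438,-.102,103.5);print(bot.read_state()['wrist_force'],bot.read_state()['torque'])
```

```text
t 8.93 tcp [ 0.5442 -0.102   0.0754] az 103.59 -> d [ 0.0004  0.0001 -0.    ] turn 0.0015 q6 -2.04 w 0.735
[-0.37286294  0.8332331  -0.81619961] [ 0.04571218  0.05161007 -0.02700209]
```

No contact yet, on target. Lower the last 5 mm slowly.

>>> play_rows:
  steps: [0,0,0.0015,0,0,0,0.003,0,0,0,0.004,0,0,0,0.005,0,0,0,0.006,0,0,0,0.006,0]

```text
time: 9.68
tool_pos: [0.5443, -0.1007, 0.071]
tcp_rot: [-0.37, 3.12, 0.004]
wrist_force: [-4.4, 7.1, 11.6]
width: 0.736
grip_force: 44.3
```

>>> play_rows:
  steps: [0,0,-0.001,0,0,0,-0.001,0,0,0,-0.001,0,0,0,-0.001,0,0,0,-0.001,0]
  jaw: 0

```text
time: 10.3
tool_pos: [0.544, -0.1022, 0.0701]
tcp_rot: [0.372, -3.119, 0.0]
wrist_force: [-0.2, 1.2, 0.4]
width: 1.001
grip_force: 0.0
```

>>> play_rows:
  steps: [0,0,-0.02,0,0,0,-0.06,0,0,0,-0.1,0,0,0,-0.1,0]

```text
time: 10.8
tool_pos: [0.5471, -0.1028, 0.1746]
tcp_rot: [-0.371, 3.112, -0.005]
wrist_force: [-0.4, 0.7, 0.1]
width: 1.0
grip_force: 0.0
```

Run:
```python
from h import *
w=shot('wrist');delta(.4448,.0744,10.3)
for zs in ([.066,.042],):
  x,f,m=fit(w,(130,40,400,330),zs,S=2,starts=[1.75,1.85]);print('nest',x.round(4),np.degrees(x[2]).round(2),round(f,3))
x0,y0,x1,y1=130,60,400,260
im=cv2.resize(w['pixels'][y0:y1,x0:x1],None,fx=2.9,fy=2.9,interpolation=cv2.INTER_CUBIC)
for z,c in ((.066,(0,0,255)),(.054,(0,255,0))):
  q=(proj(w,place(kid(),.5438,-.102,1.8061,z))-[x0,y0]+.5)*2.9-.5
  cv2.polylines(im,[q.round().astype(int)],True,c,1)
cv2.imwrite('pics/n1.png',im)
```

```text
t 10.85 tcp [ 0.5455 -0.1024  0.1723] az 103.59 -> d [ 0.0563  0.1955 -0.0006] turn -1.5134 q6 -2.04 w 0.998
nest [ 0.5431 -0.1018  1.8184] 104.19 0.011
```

View pics/n1.png

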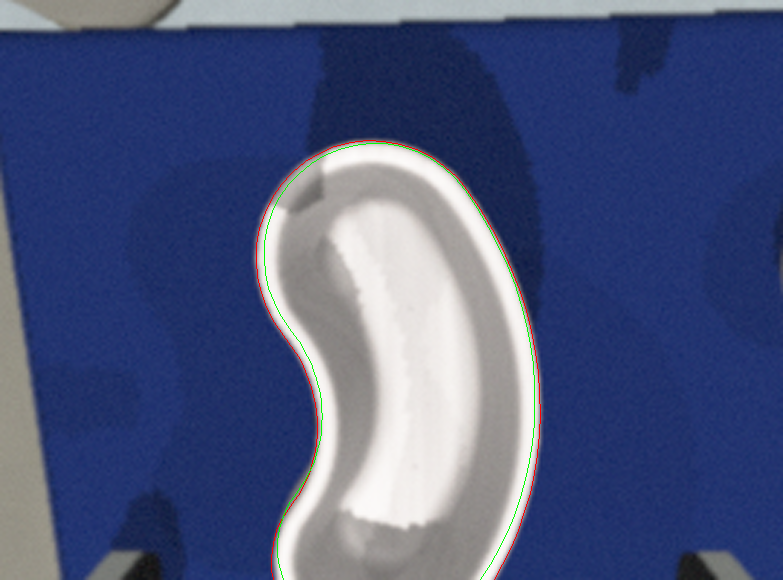

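>>> play_rows:
  steps: [0.006,0.021,0,0.18,0.012,0.045,0,0.36,0.02,0.07,0,0.54,0.027,0.095,0,0.72,0.035,0.12,0.0,0.9,0.042,0.145,0.0,1.08,0.048,0.17,0.01,1.26,0.055,0.1955,0.02,1.44,0.055,0.1955,0.02,1.625,0.055,0.1955,0.02,1.625]

```text
time: 12.1
tool_pos: [0.4432, 0.0751, 0.1486]
tcp_rot: [-2.004, -2.416, 0.004]
wrist_force: [-0.5, -0.4, 0.3]
width: 1.004
grip_force: 0.0
```

Run:
```python
from h import *
w=shot('wrist')
q=proj(w,place(kid(),.4448,.0744,-2.962,.026));b=list((q.min(0)-12).astype(int))+list((q.max(0)+12).astype(int));print(b)
x,f,m=fit(w,b,[.026,.014],S=3,starts=[-3.0,-2.9]);print('shal',x.round(4),np.degrees(x[2]).round(2),round(f,3))
delta(x[0],x[1],np.degrees(x[2])+180,.030)
delta(.4448,.0744,10.3,.030)
```

```text
[np.int64(228), np.int64(102), np.int64(345), np.int64(296)]
shal [ 0.4445  0.0745 -2.9638] -169.81 0.015
t 12.15 tcp [0.4437 0.075  0.149 ] az 10.7 -> d [-0.0006  0.001   0.119 ] turn 0.0089 q6 -0.07 w 1.001
t 12.15 tcp [0.4437 0.075  0.149 ] az 10.7 -> d [-0.0008  0.0012  0.119 ] turn 0.0069 q6 -0.07 w 1.001
```

>>> play_rows:
  steps: [-0.0006,0.001,0.05,0.008,-0.0006,0.001,0.09,0.008,-0.0006,0.001,0.11,0.008,-0.0006,0.001,0.119,0.008,-0.0006,0.001,0.119,0.008]

```text
time: 12.78
tool_pos: [0.4456, 0.0744, 0.0309]
tcp_rot: [-2.017, -2.407, 0.001]
wrist_force: [0.4, -0.4, -0.6]
width: 0.998
grip_force: 0.0
```

>>> play_rows:
  steps: [0,0,0,0,0,0,0,0,0,0,0,0,0,0,0,0,0,0,0,0,0,0,0,0]
  jaw: 120

```text
time: 13.52
tool_pos: [0.4466, 0.0746, 0.0329]
tcp_rot: [2.017, 2.407, 0.002]
wrist_force: [-2.0, -0.9, 4.4]
width: 0.728
grip_force: 42.7
```

>>> play_rows:
  steps: [0,0,-0.02,0,0,0,-0.05,0,0,0,-0.09,0,0,0,-0.135,0,0,0,-0.14,0]

```text
time: 14.15
tool_pos: [0.449, 0.075, 0.1762]
tcp_rot: [2.014, 2.402, 0.011]
wrist_force: [-0.0, -0.5, -0.8]
width: 0.725
grip_force: 44.6
```

Run:
```python
from h import *
shot('top');delta(.5433,-.1019,104.0)
```

```text
t 14.2 tcp [0.4478 0.0749 0.1746] az 10.04 -> d [-0.1907  0.0632  0.0005] turn 1.5018 q6 -0.06 w 0.734
```

>>> play_rows:
  steps: [-0.02,0.006,0,0.16,-0.045,0.014,0,0.33,-0.07,0.022,0,0.5,-0.095,0.031,0,0.67,-0.12,0.04,0,0.84,-0.145,0.048,0,1.01,-0.165,0.055,0,1.18,-0.182,0.06,0,1.35,-0.1905,0.063,0,1.5,-0.1905,0.063,0,1.5]

```text
time: 15.45
tool_pos: [0.54, -0.1022, 0.1695]
tcp_rot: [-3.117, -0.386, 0.004]
wrist_force: [0.2, 0.2, -0.7]
width: 0.729
grip_force: 44.6
```

Run:
```python
from h import *
w=shot('wrist');st=bot.read_state();delta(.5433,-.1019,104.0,.089);print(st['q'].round(2))
```

```text
t 15.5 tcp [ 0.5399 -0.1018  0.1697] az -75.78 -> d [0.0035 0.001  0.0806] turn 0.0038 q6 1.09 w 0.731
[-0.23  0.09  1.96  0.    1.1   1.09]
```

>>> play_rows:
  steps: [0.0035,0.001,0.0,0.004,0.0035,0.001,0.03,0.004,0.0035,0.001,0.045,0.004,0.0035,0.001,0.057,0.004,0.0035,0.001,0.067,0.004,0.0035,0.001,0.075,0.004,0.0035,0.001,0.08,0.004,0.0035,0.001,0.08,0.004]

```text
time: 16.5
tool_pos: [0.5445, -0.1021, 0.091]
tcp_rot: [-3.119, -0.379, 0.001]
wrist_force: [-0.2, 0.7, -1.1]
width: 0.732
grip_force: 44.6
```

Run:
```python
from h import *
shot('top');delta(.5433,-.1019,104.0);print(bot.read_state()['wrist_force'])
```

```text
t 16.55 tcp [ 0.5447 -0.1022  0.0914] az -76.15 -> d [-0.0013 -0.0006 -0.    ] turn -0.0025 q6 1.1 w 0.733
[ 0.90041587 -0.7662693  -1.18534134]
```

>>> play_rows:
  steps: [-0.001,-0.0005,0.002,-0.002,-0.001,-0.0005,0.004,-0.002,-0.001,-0.0005,0.0055,-0.002,-0.001,-0.0005,0.007,-0.002,-0.001,-0.0005,0.008,-0.002,-0.001,-0.0005,0.009,-0.002,-0.001,-0.0005,0.009,-0.002]

```text
time: 17.42
tool_pos: [0.5436, -0.1018, 0.0847]
tcp_rot: [-3.118, -0.382, 0.001]
wrist_force: [-8.4, 1.9, 15.8]
width: 0.733
grip_force: 46.3
```

>>> play_rows:
  steps: [0,0,-0.001,0,0,0,-0.001,0,0,0,-0.001,0,0,0,-0.001,0,0,0,-0.001,0]
  jaw: 0

```text
time: 18.05
tool_pos: [0.5435, -0.1019, 0.0831]
tcp_rot: [-3.118, -0.382, 0.0]
wrist_force: [-0.0, -0.3, 0.2]
width: 1.001
grip_force: 0.0
```

>>> play_rows:
  steps: [0,0,-0.02,0,0,0,-0.06,0,0,0,-0.09,0,0,0,-0.09,0]

```text
time: 18.55
tool_pos: [0.5459, -0.1024, 0.1765]
tcp_rot: [3.116, 0.382, 0.01]
wrist_force: [-0.4, -0.1, -0.3]
width: 1.003
grip_force: 0.0
```

Run:
```python
from h import *
w=shot('wrist','n2.png')
q=proj(w,place(kid(),.5433,-.1019,1.815,.078));print(q.min(0),q.max(0))
b=list((q.min(0)-12).astype(int))+list((q.max(0)+12).astype(int))
for zs in ([.078,.042],[.082,.042]):
  x,f,m=fit(w,b,zs,S=3,starts=[1.75,1.85]);print('nest',x.round(4),np.degrees(x[2]).round(2),round(f,4))
delta(.4024,.3906,21.2,.15);delta(.5433,-.1019,104.0)
```

```text
[231.71999248 115.85356122] [333.20972242 300.87206309]
nest [ 0.5439 -0.1012  1.8121] 103.83 0.1444
nest [ 0.5436 -0.1017  1.8284] 104.76 0.1313
t 18.6 tcp [ 0.5444 -0.1021  0.1744] az -76.03 -> d [-0.019  -0.5124  0.0237] turn 1.4445 q6 1.1 w 1.002
t 18.6 tcp [ 0.5444 -0.1021  0.1744] az -76.03 -> d [-0.0011 -0.0005 -0.    ] turn -0.0006 q6 1.1 w 1.002
```

Run:
```python
from h import *
w=cv2.imread('pics/n2.png');c=shot('wrist');s=shot('side')
a=w[90:330,200:400].copy()
m=seg(dict(pixels=w),(219,103,345,312),3);m=cv2.resize(m,None,fx=1/3,fy=1/3,interpolation=cv2.INTER_NEAREST)
a=cv2.resize(a,(400,480),interpolation=cv2.INTER_CUBIC)
q=(proj(c,place(kid(),.5433,-.1019,1.815,.078))-[200,90])*2
cv2.polylines(a,[q.round().astype(int)],True,(0,0,255),1)
b=cv2.resize(s['pixels'][215:285,310:390],(400,350),interpolation=cv2.INTER_CUBIC)
im=np.zeros((600,800,3),np.uint8);im[:480,:400]=a;im[:350,400:]=b
mm=cv2.resize(m*255,None,fx=1.15,fy=1.15);im[355:355+mm.shape[0],420:420+mm.shape[1]]=mm[...,None]
cv2.imwrite('pics/n2c.png',im)
```

```text
(no output)
```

View pics/n2c.png

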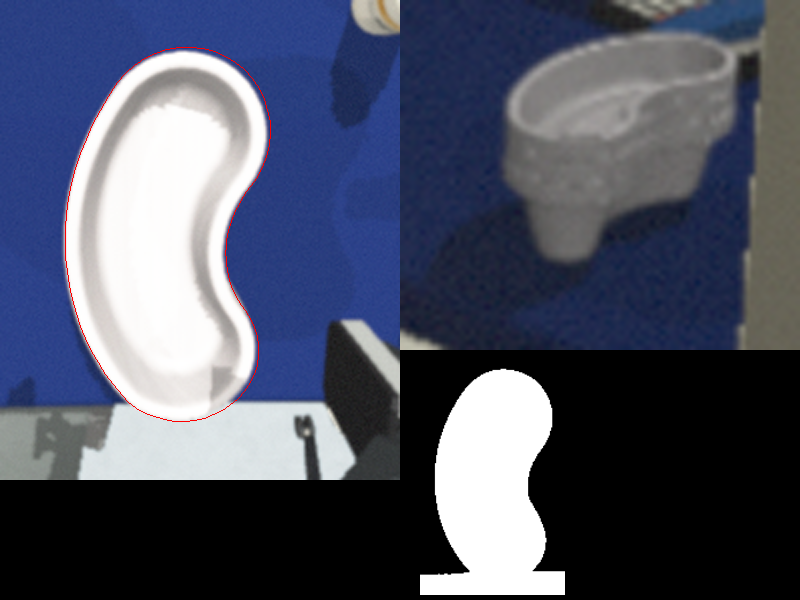

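>>> play_rows:
  steps: [-0.002,-0.055,0,-0.17,-0.004,-0.112,0,-0.34,-0.006,-0.169,0,-0.51,-0.008,-0.226,0,-0.68,-0.01,-0.283,0,-0.85,-0.012,-0.34,0,-1.02,-0.014,-0.397,0,-1.19,-0.017,-0.454,0,-1.36,-0.019,-0.511,0.02,-1.53,-0.019,-0.511,0.03,-1.697]

```text
time: 19.95
tool_pos: [0.399, 0.3919, 0.1404]
tcp_rot: [-1.761, -2.6, 0.005]
wrist_force: [0.2, -0.6, 0.4]
width: 1.0
grip_force: 0.0
```

```bash
cat > syr.py <<'E'
from h import *
w=shot('wrist','sy.png')
X=lambda s:np.array([.4023-.3617*s,.3916+.9322*s,.009])
print(proj(w,[X(-.052),X(0),X(.018),X(.052)]).round(0).tolist())
q=proj(w,[X(-.052),X(.052)]);x0,y0=(q.min(0)-25).astype(int);x1,y1=(q.max(0)+25).astype(int)
im=w['pixels'][y0:y1,x0:x1].astype(int);m=((im[...,2]>.75*im[...,0])&(im[...,2]>110)).astype(np.uint8)
n,l,st,ce=cv2.connectedComponentsWithStats(m);k=1+np.argmax(st[1:,4]);p=np.argwhere(l==k)[:,::-1]+[x0,y0]
print(st[1:,4])
W=np.array([ray(w,u.astype(float),.009)[:2] for u in p]);c=W.mean(0);u,s,v=np.linalg.svd(W-c,full_matrices=False);d=v[0]*np.sign(v[0][1])
a=(W-c)@d;b=(W-c)@np.array([-d[1],d[0]])
# barrel axis from pixels within front 60mm
sel=a<a.min()+.06;k=np.polyfit(a[sel],b[sel],1);d2=d+k[0]*np.array([-d[1],d[0]]);d2/=np.linalg.norm(d2)
mid=c+d*(a.min()+.052)+np.array([-d[1],d[0]])*np.polyval(k,a.min()+.052)
az=np.degrees(np.arctan2(d2[1],d2[0]));print('len',np.ptp(a),'wid',np.ptp(b),'mid',mid.round(4),'az',az.round(1))
g=mid-.003*d2;print(g);delta(g[0],g[1],az-90,.012)
E
python3 syr.py
```

```text
[[278.0, 256.0], [278.0, 204.0], [279.0, 184.0], [279.0, 146.0]]
[1643]
len 0.10529942052402186 wid 0.026033804930341582 mid [0.4033 0.3914] az 112.4
[0.40448831 0.38865287]
t 20.0 tcp [0.3987 0.3897 0.1388] az 22.0 -> d [-0.0028  0.0058  0.1268] turn -0.0061 q6 0.35 w 1.001
```

Run:
```python
import cv2
g=cv2.cvtColor(cv2.imread('pics/w1.png'),cv2.COLOR_BGR2GRAY)
b=cv2.imread('pics/w1.png')
for r in range(238,300,4): print(r,' '.join('..' if b[r,c,0]>1.5*b[r,c,2]+20 else '%02d'%(g[r,c]*99//255) for c in range(140,216,2)))
```

```text
238 .. .. .. .. .. .. .. .. .. .. .. .. .. .. .. .. .. .. .. .. .. .. .. .. .. .. .. .. .. .. .. .. .. .. .. .. .. ..
242 .. .. .. .. .. .. .. .. .. .. .. .. .. .. .. .. .. .. .. .. .. .. .. .. .. .. .. .. .. .. .. .. .. .. .. .. .. ..
246 .. .. .. .. .. .. .. .. .. .. .. .. .. .. .. .. .. .. .. .. .. .. .. .. .. 00 00 00 00 00 00 00 00 .. .. .. .. ..
250 .. .. .. .. .. .. .. .. .. .. .. .. .. .. .. .. .. .. .. .. .. .. .. .. 00 00 00 00 00 00 00 00 00 00 .. .. .. ..
254 .. .. .. .. .. .. .. .. .. .. .. .. .. .. .. .. .. .. .. .. .. .. 00 00 00 00 00 00 00 00 00 00 00 00 .. .. .. ..
258 .. .. .. .. .. .. .. .. .. .. .. .. .. .. .. .. .. .. 00 00 00 00 00 00 00 00 00 00 00 00 00 00 00 00 .. .. .. ..
262 .. .. .. .. .. .. .. .. .. .. .. .. .. .. .. .. 00 00 00 00 00 00 00 00 00 00 00 00 00 00 00 00 00 00 .. .. .. ..
266 .. .. .. .. .. .. .. .. .. .. .. .. .. .. 00 00 00 00 00 00 00 00 00 00 00 00 00 00 00 00 00 00 00 00 00 .. .. ..
270 .. .. .. .. .. .. .. .. .. .. .. .. .. 00 00 00 00 00 00 00 00 00 00 00 00 00 00 00 00 00 00 00 00 00 00 .. .. ..
274 .. .. .. .. .. .. .. .. .. .. .. 0
[... 153 characters left out ...]
00 00 00 00 00 00 00 00 00 00 00 00 .. .. ..
282 .. .. .. .. 00 00 00 00 00 00 00 00 00 00 00 00 00 00 00 00 00 00 00 00 00 00 00 00 00 00 00 00 00 00 .. .. .. ..
286 .. 00 00 00 00 00 00 00 00 00 00 00 00 00 00 00 00 00 00 00 00 00 00 00 00 00 00 00 00 00 00 00 00 00 .. .. .. ..
290 00 00 00 00 00 00 00 00 00 00 00 00 00 00 00 00 00 00 00 00 00 00 00 00 00 00 00 00 00 00 00 00 00 .. .. .. .. ..
294 00 00 00 00 00 00 00 00 00 00 00 00 00 00 00 00 00 00 00 00 00 00 00 00 00 00 00 00 00 00 00 00 .. .. .. .. .. ..
298 00 00 00 00 00 00 00 00 00 00 00 00 00 00 00 00 00 00 00 00 00 00 00 00 00 00 00 00 00 00 00 .. .. .. .. .. .. ..<stdin>:4: RuntimeWarning: overflow encountered in scalar multiply
```

>>> play_rows:
  steps: [-0.003,0.006,0.03,-0.006,-0.003,0.006,0.07,-0.006,-0.003,0.006,0.1,-0.006,-0.003,0.006,0.115,-0.006,-0.003,0.006,0.115,-0.006]

```text
time: 20.62
tool_pos: [0.4074, 0.3875, 0.0267]
tcp_rot: [-1.768, -2.595, 0.006]
wrist_force: [-0.2, 0.1, 0.0]
width: 0.996
grip_force: 0.0
```

>>> play_rows:
  steps: [0,0,0,0,0,0,0,0,0,0,0,0,0,0,0,0,0,0,0,0,0,0,0,0,0,0,0,0]
  jaw: 230
  grip_force: 20

```text
time: 21.5
tool_pos: [0.4088, 0.3891, 0.0289]
tcp_rot: [1.767, 2.597, 0.001]
wrist_force: [-0.5, -0.6, 6.6]
width: 0.111
grip_force: 18.6
```

>>> play_rows:
  steps: [0,0,0,0,0,0,0,0,0,0,0,0,0,0,0.003,0,0,0,0.006,0,0,0,0.006,0]
  jaw: 120

```text
time: 22.25
tool_pos: [0.4081, 0.3885, 0.0218]
tcp_rot: [-1.767, -2.597, 0.001]
wrist_force: [-0.4, 1.1, 0.5]
width: 0.525
grip_force: 0.0
```

>>> play_rows:
  steps: [0,0,0,0,0,0,0,0,0,0,0,0,0,0,0,0,0,0,0,0]
  jaw: 230

```text
time: 22.88
tool_pos: [0.4085, 0.3889, 0.0224]
tcp_rot: [1.767, 2.597, 0.0]
wrist_force: [-0.0, 0.8, 0.5]
width: 0.142
grip_force: 22.5
```

>>> play_rows:
  steps: [0,0,-0.02,0,0,0,-0.06,0,0,0,-0.11,0,0,0,-0.15,0,-0.03,-0.003,-0.15,0]

```text
time: 23.5
tool_pos: [0.419, 0.3628, 0.1774]
tcp_rot: [1.763, 2.597, 0.015]
wrist_force: [-0.1, -0.5, -0.4]
width: 0.146
grip_force: 22.5
```

>>> play_rows:
  steps: [-0.055,-0.005,0,-0.16,-0.112,-0.011,0,-0.32,-0.169,-0.017,0,-0.48,-0.226,-0.023,0,-0.64,-0.283,-0.029,0,-0.8,-0.34,-0.034,0,-0.96,-0.397,-0.039,0,-1.12,-0.454,-0.044,0,-1.28,-0.48,-0.0475,0,-1.44,-0.48,-0.0475,0,-1.44]

```text
time: 24.75
tool_pos: [0.5489, -0.106, 0.1721]
tcp_rot: [0.378, -3.119, 0.0]
wrist_force: [0.4, 0.8, 0.4]
width: 0.144
grip_force: 22.5
```

Run:
```python
from h import *
w=shot('wrist','sh.png');shot('top');delta(.5483,-.1037,104.0,.095);print(bot.read_state()['grip_force'])
st=bot.read_state();R=cv2.Rodrigues(st['tcp_rot'])[0]
# held syringe: expected tip/thumb pixel and white-mask extents near them
P=lambda s:st['tool_pos']+R@np.array([s+.0044,0,.0134])
print(proj(w,[P(-.052),P(.018),P(.052)]).round(0).tolist())
```

```text
t 24.85 tcp [ 0.5482 -0.1039  0.1719] az 103.89 -> d [-0.0002  0.0001  0.0769] turn -0.0019 q6 -2.05 w 0.148
22.460856679826975
[[279.0, 337.0], [280.0, 218.0], [280.0, 149.0]]
```

>>> play_rows:
  steps: [0,0,0.03,-0.002,0,0,0.055,-0.002,0,0,0.07,-0.002,0,0,0.08,-0.002,0,0,0.087,-0.002,0,0,0.09,-0.002,0,0,0.092,-0.002,0,0,0.092,-0.002]

```text
time: 25.85
tool_pos: [0.549, -0.1042, 0.0806]
tcp_rot: [-0.387, 3.117, -0.0]
wrist_force: [-0.2, -0.1, 0.1]
width: 0.147
grip_force: 22.5
```

>>> play_rows:
  steps: [0,0,0.001,0,0,0,0.002,0,0,0,0.003,0,0,0,0.0035,0,0,0,0.0035,0]

```text
time: 26.48
tool_pos: [0.5487, -0.1041, 0.0767]
tcp_rot: [0.387, -3.117, -0.0]
wrist_force: [-0.5, 0.5, -0.8]
width: 0.147
grip_force: 22.5
```

>>> play_rows:
  steps: [0,0,0,0,0,0,0,0,0,0,0,0,0,0,0,0]
  jaw: 205

```text
time: 26.98
tool_pos: [0.5486, -0.104, 0.0767]
tcp_rot: [0.387, -3.117, -0.0]
wrist_force: [-0.4, -0.7, -0.9]
width: 0.198
grip_force: 0.4
```

>>> play_rows:
  steps: [0,0,-0.005,0,0,0,-0.012,0,0,0,-0.02,0,0,0,-0.04,0,0,0,-0.08,0,0,0,-0.1,0,0,0,-0.1,0]

```text
time: 27.85
tool_pos: [0.5506, -0.1046, 0.1798]
tcp_rot: [-0.387, 3.112, -0.003]
wrist_force: [-0.5, -0.1, -0.9]
width: 0.191
grip_force: 0.0
```

Run:
```python
from h import *
w=shot('wrist','syd.png');s=shot('side')
q=proj(w,place(kid(),.5433,-.1019,1.815,.078))
x0,y0=(q.min(0)-15).astype(int);x1,y1=(q.max(0)+15).astype(int)
a=w['pixels'][y0:y1,x0:x1];k=580/a.shape[0];a=cv2.resize(a,None,fx=k,fy=k,interpolation=cv2.INTER_CUBIC)[:, :400]
cv2.polylines(a,[((q-[x0,y0])*k).round().astype(int)],True,(0,0,255),1)
P=lambda s,d=0:np.array([.5433,-.1019,.0625])+d*np.array([-.242,.970,0])+s*np.array([-.970,-.242,0])
print(((proj(w,[P(-.052,-.003),P(0,-.003),P(.018,-.003),P(.052,-.003)])-[x0,y0])*k).round())
b=cv2.resize(s['pixels'][215:285,310:390],(400,350),interpolation=cv2.INTER_CUBIC)
im=np.zeros((600,800,3),np.uint8);im[:a.shape[0],:a.shape[1]]=a;im[:350,400:]=b
cv2.imwrite('pics/syd2.png',im);delta(.4447,.2511,90,.15)
```

```text
[[194. 450.]
 [195. 301.]
 [195. 245.]
 [196. 134.]]
t 27.95 tcp [ 0.5485 -0.1041  0.1766] az 104.17 -> d [0.0137 0.3698 0.0266] turn 0.2472 q6 -2.05 w 0.196
```

View pics/syd2.png

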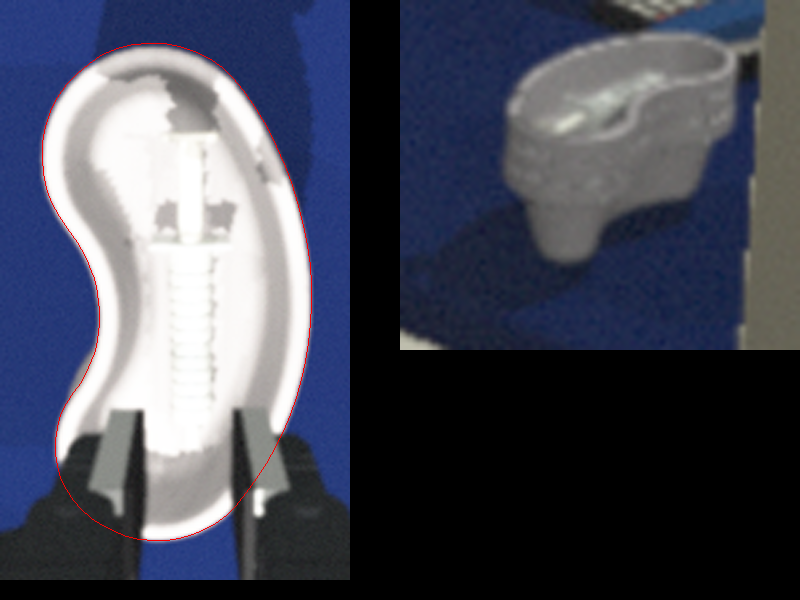

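>>> play_rows:
  steps: [0.001,0.04,0,0.03,0.003,0.095,0,0.07,0.005,0.15,0,0.11,0.007,0.205,0,0.15,0.009,0.26,0,0.19,0.011,0.315,0.01,0.23,0.0137,0.37,0.025,0.247,0.0137,0.37,0.025,0.247,0.0137,0.37,0.025,0.247]
  jaw: 110

```text
time: 29.08
tool_pos: [0.444, 0.2508, 0.1504]
tcp_rot: [0.003, -3.139, 0.003]
wrist_force: [-0.0, -0.2, -0.2]
width: 0.566
grip_force: 0.0
```

Run:
```python
from h import *
w=shot('wrist','lid.png')
q=proj(w,place(kid(),.4447,.2511,np.pi/2,.0085));b=list((q.min(0)-10).astype(int))+list((q.max(0)+10).astype(int));print(b)
for bb in (b,[b[0],b[1],b[2],235]):
  c=dict(w)
  x,f,m=fit(w,b,[.0085,.006],S=3,starts=[1.5,1.65]) if bb is b else (x,f,m)
print('lid',x.round(4),np.degrees(x[2]).round(2),round(f,3))
delta(x[0],x[1],np.degrees(x[2]),.0385);delta(.4447,.2511,90,.0385)
print(proj(w,place(np.array([[0,-.032],[0,.032]]),.4447,.2511,np.pi/2,.037)).round(0).tolist())
g=w['pixels'].copy();print(cv2.resize(g[:,:,1],(40,30))[4:24,12:28])
```

```text
[np.int64(213), np.int64(106), np.int64(319), np.int64(285)]
lid [0.4442 0.2512 1.5795] 90.5 0.024
t 29.12 tcp [0.4446 0.2504 0.151 ] az 90.01 -> d [0.0003 0.0009 0.1125] turn -0.0085 q6 -1.11 w 0.566
t 29.12 tcp [0.4446 0.2504 0.151 ] az 90.01 -> d [-0.0002  0.0008  0.1125] turn 0.0002 q6 -1.11 w 0.566
[[275.0, 244.0], [276.0, 172.0]]
[[101 107 109 108 111 112 237 238 234  65  54  52  71  70  71  70]
 [238 238 237 236 237 207  61  70  70  54  54  54  71  69  71  70]
 [237 236  89  64  55  69  72  71  71  55  71  71  71  71  74  69]
 [ 70  72  73  70  54  71  71  71  72  55  69  71  71  72  71  71]
 [ 71  71  71  72  73  97 219 100  72  72  72  73  73  73  71  71]
 [ 71  72  71  72 193 216 249 234 209  71  71  71  73  71  71  73]
 [ 73  72  73  73 205 244 250 252 200  68  73  73  72  73  73  72]
 [ 71  71  70  71 204 246 247 233 251 228  73  72  72  70  73  72]
 [ 72  72  72  72 128 234 238 245 249 196  72  72  72  73  71  73]
 [ 72  71  72  73  71 201 251 251 245 201  68  71  72  72  72  74]
 [ 72  72  73  73  72 211 250 250 247 190  69  72  72  72  72  73]
 [ 73  74  73  72  73 203 249 249 248 207  68  72  71  73  72  73]
 [ 66  69  73  72 113 234 252 250 247 225  68  71  72  71  72  74]
 [ 70  72  72 164 195 254 253 235 251  78  68 149  72  73  75  75]
 [ 71  74 110  48  96 245 253 252 236  72  73  39 165  68  73  57]
 [ 71  50 178  39  72  80 197 160  74  73  74  40 166  46  70 106]
 [ 49  50  50  36  74  74  74  74  74  73  74  34  46  50  49  67]
 [ 49  45  48  36  74  72  74  76  73  74  74  39  51  44  48  47]
 [ 49  49  48  49  74  74  74  72  73  74  74  74  49  53  49  99]
 [ 49  48  49  63  72  73  73  75  53  66  74  73  50  50  49  97]]
```

>>> play_rows:
  steps: [0,0.0009,0.05,-0.005,0,0.0009,0.085,-0.005,0,0.0009,0.105,-0.005,0,0.0009,0.1125,-0.005,0,0.0009,0.1125,-0.005]

```text
time: 29.75
tool_pos: [0.4453, 0.2513, 0.0393]
tcp_rot: [0.006, -3.141, 0.0]
wrist_force: [-0.4, 0.6, 0.4]
width: 0.564
grip_force: 0.0
```

>>> play_rows:
  steps: [0,0,0,0,0,0,0,0,0,0,0,0,0,0,0,0,0,0,0,0,0,0,0,0]
  jaw: 245
  grip_force: 60

```text
time: 30.5
tool_pos: [0.4458, 0.2526, 0.0404]
tcp_rot: [-0.009, 3.14, 0.001]
wrist_force: [0.3, -1.3, 6.2]
width: 0.078
grip_force: 58.8
```

>>> play_rows:
  steps: [0,0,-0.015,0,0,0,-0.05,0,0,0,-0.1,0,0,0,-0.14,0,0,0,-0.14,0,0,0,-0.14,0]

```text
time: 31.25
tool_pos: [0.4441, 0.2519, 0.1788]
tcp_rot: [0.008, -3.141, 0.001]
wrist_force: [-0.4, 0.2, -1.9]
width: 0.074
grip_force: 58.7
```

Run:
```python
from h import *
w=shot('wrist','lidh.png');delta(.5433,-.1019,104.0)
st=bot.read_state();R=cv2.Rodrigues(st['tcp_rot'])[0]
# fit held lid in tool-aligned camera: plate top 24 mm under bar centre
z=st['tool_pos'][2]-.0385+.0085
q=proj(w,place(kid(),st['tool_pos'][0],st['tool_pos'][1],np.pi/2,z));b=list((q.min(0)-12).astype(int))+list((q.max(0)+12).astype(int));print(b,z)
x,f,m=fit(w,b,[z,z-.0025],S=3,starts=[1.5,1.65]);print('lid',x.round(4),np.degrees(x[2]).round(2),round(f,3))
print((x[:2]-st['tool_pos'][:2]).round(4))
```

```text
t 31.3 tcp [0.4436 0.2516 0.1778] az 90.31 -> d [-9.790e-02 -3.541e-01  2.000e-04] turn -0.239 q6 -1.11 w 0.075
[np.int64(175), np.int64(91), np.int64(342), np.int64(368)] 0.1477842366119924
lid [0.3979 0.2358 2.2256] 127.52 0.244
[-0.0457 -0.0158]
```

```bash
cat >> h.py <<'E'
def fit2(c,box,zs,p0,S=3):
    m=seg(c,box,S);P=kid();x0,y0=box[:2]
    def cost(p):
        o=np.zeros_like(m)
        for z in zs:
            q=(proj(c,place(P,*p,z))-[x0,y0]+.5)*S-.5
            cv2.fillPoly(o,[np.round(q*16).astype(np.int32)],1,shift=4)
        return 1-(o&m).sum()/(o|m).sum()
    r=minimize(cost,p0,method='Nelder-Mead',options=dict(initial_simplex=np.array([p0]+[np.add(p0,d) for d in np.diag([.004,.004,.06])]),xatol=1e-4,fatol=1e-5))
    return r.x,r.fun
E
python3 - <<'E'
from h import *
w=shot('wrist');st=bot.read_state();p=st['tool_pos'];z=p[2]-.0319
for y1 in (190,210,230):
  for a in (1.5,1.65):
    x,f=fit2(w,[175,91,342,y1],[z,z-.0025],[p[0],p[1],a]);print(y1,(x[:2]-p[:2]).round(4),np.degrees(x[2]).round(2),round(f,3))
delta(.5433,-.1019,104.0)
E
```

```text
190 [-0.0011 -0.0004] 90.36 0.005
190 [-0.0021  0.0023] 94.17 0.014
210 [-0.0012 -0.0002] 90.71 0.005
210 [-0.0012 -0.0002] 90.71 0.005
230 [-0.0011 -0.0004] 90.56 0.006
230 [-0.0012 -0.0003] 90.68 0.006
t 31.35 tcp [0.4434 0.2515 0.1773] az 90.3 -> d [-9.800e-02 -3.539e-01  3.000e-04] turn -0.2391 q6 -1.11 w 0.075
```

>>> play_rows:
  steps: [-0.01,-0.035,0,-0.03,-0.025,-0.088,0,-0.06,-0.04,-0.142,0,-0.1,-0.055,-0.196,0,-0.14,-0.07,-0.25,0,-0.18,-0.085,-0.304,0,-0.22,-0.095,-0.34,0,-0.232,-0.099,-0.3535,0,-0.232,-0.099,-0.3535,0,-0.232,-0.099,-0.3535,0,-0.232]

```text
time: 32.6
tool_pos: [0.545, -0.0995, 0.1784]
tcp_rot: [0.373, -3.118, -0.002]
wrist_force: [-0.2, -0.1, -1.5]
width: 0.074
grip_force: 58.9
```

Run:
```python
from h import *
shot('top');w=shot('wrist');st=bot.read_state();p=st['tool_pos'];delta(.5446,-.1016,103.6,.118)
z=p[2]-.0319
q=proj(w,place(kid(),p[0],p[1],1.808,z));b=list((q.min(0)-10).astype(int))+[int(q.max(0)[0]+10)]
for y1 in (190,210):
  x,f=fit2(w,b+[y1],[z,z-.0025],[p[0],p[1],1.81]);print((x[:2]-[.5434,-.1019]).round(4),np.degrees(x[2]).round(2),round(f,3))
```

```text
t 32.7 tcp [ 0.5453 -0.0994  0.179 ] az 103.68 -> d [ 0.0012 -0.002   0.061 ] turn 0.0014 q6 -2.04 w 0.073
[0.0007 0.0017] 103.39 0.005
[0.0005 0.0019] 103.85 0.004
```

>>> play_rows:
  steps: [0.001,-0.0018,0.01,0,0.001,-0.0018,0.03,0,0.001,-0.0018,0.045,0,0.001,-0.0018,0.053,0,0.001,-0.0018,0.057,0,0.001,-0.0018,0.057,0,0.001,-0.0018,0.057,0]

```text
time: 33.58
tool_pos: [0.5458, -0.1029, 0.1229]
tcp_rot: [-0.371, 3.118, -0.001]
wrist_force: [-0.6, 0.3, -2.2]
width: 0.072
grip_force: 58.9
```

Run:
```python
from h import *
shot('top');w=shot('wrist');st=bot.read_state();p=st['tool_pos'];delta(.5446,-.1016,103.6,.112);print(st['wrist_force'])
z=p[2]-.0319
q=proj(w,place(kid(),p[0],p[1],1.808,z));b=list((q.min(0)-10).astype(int))+[int(q.max(0)[0]+10)]
for y1 in (190,210):
  x,f=fit2(w,b+[y1],[z,z-.0025],[p[0],p[1],1.81]);print((x[:2]-[.5434,-.1019]).round(4),np.degrees(x[2]).round(2),round(f,3))
```

```text
t 33.67 tcp [ 0.5457 -0.1029  0.1229] az 103.59 -> d [0.0008 0.0015 0.0109] turn -0.0002 q6 -2.04 w 0.075
[ 0.07521578  0.75457339 -1.66686969]
[0.     0.0001] 106.33 0.012
[ 0.0008 -0.0011] 104.47 0.012
```

>>> play_rows:
  steps: [0.0006,0.0013,0.0,0,0.0006,0.0013,0.002,0,0.0006,0.0013,0.004,0,0.0006,0.0013,0.0055,0,0.0006,0.0013,0.007,0,0.0006,0.0013,0.0085,0,0.0006,0.0013,0.0095,0,0.0006,0.0013,0.0105,0,0.0006,0.0013,0.0105,0]

```text
time: 34.8
tool_pos: [0.5443, -0.1017, 0.1124]
tcp_rot: [0.372, -3.119, 0.0]
wrist_force: [-2.4, -0.3, 5.6]
width: 0.075
grip_force: 59.4
```

>>> play_rows:
  steps: [0,0,0,0,0,0,0,0,0,0,0,0,0,0,0,0]
  jaw: 130

```text
time: 35.3
tool_pos: [0.5443, -0.1017, 0.1117]
tcp_rot: [0.372, -3.12, -0.0]
wrist_force: [0.4, -0.4, -0.1]
width: 0.486
grip_force: 0.0
```

>>> play_rows:
  steps: [0,0,-0.02,0,0,0,-0.06,0,0,0,-0.1,0,0,0,-0.1,0]

```text
time: 35.8
tool_pos: [0.5472, -0.1023, 0.2163]
tcp_rot: [-0.371, 3.112, -0.005]
wrist_force: [-0.6, -0.1, -0.3]
width: 0.489
grip_force: 0.0
```

Run:
```python
from h import *
w=shot('wrist','fin.png');s=shot('side','fins.png');st=bot.read_state();print(st['time'],st['tool_pos'],st['wrist_force'])
P=(.5434,-.1019,1.813)
q=proj(w,place(kid(),*P,.0805));b=list((q.min(0)-10).astype(int))+list((q.max(0)+10).astype(int));print(b)
for zt in (.0805,.0845):
  for y1 in (b[3],220):
    x,f=fit2(w,b[:3]+[y1],[zt,.042],list(P));print(zt,(x[:2]-P[:2]).round(4),np.degrees(x[2]).round(2),round(f,4))
# side: top silhouette of lid vs projection at the home and 3 mm raised heights
m=seg(s,[318,215,385,285],3)
for zt in (.0765,.0805,.0845):
  x,f=fit2(s,[318,215,385,245],[zt,.07,.06,.054],list(P));print('side',zt,(x[:2]-P[:2]).round(4),round(f,4))
```

```text
35.9 [ 0.54448266 -0.1016994   0.21212362] [ 0.01719737  0.37266022 -0.9361286 ]
[np.int64(213), np.int64(99), np.int64(321), np.int64(282)]
0.0805 [-0.0008 -0.0005] 104.05 0.0554
0.0805 [-0.0009 -0.0005] 103.96 0.0182
0.0845 [-0.0007 -0.001 ] 103.18 0.0508
0.0845 [-0.0003 -0.0007] 103.12 0.0084
side 0.0765 [0.0092 0.0053] 0.2847
side 0.0805 [ 0.001  -0.0014] 0.2579
side 0.0845 [-0.0058 -0.0093] 0.234
```

Run:
```python
from h import *
w=shot('wrist');P=(.5434,-.1019,1.813)
for zt in (.0775,.0805,.0825,.0845,.0865,.0885):
  r=[fit2(w,[213,99,321,y1],[zt,zt-.012,.042],list(P)) for y1 in (200,225,250)]
  print(zt,[((x[:2]-P[:2])*1000).round(1).tolist()+[np.degrees(x[2]).round(1),round(f,4)] for x,f in r])
for ref in ('n2.png',): pass
```

```text
0.0775 [[-1.6, 0.0, np.float64(105.7), np.float64(0.0242)], [-1.5, -0.2, np.float64(104.8), np.float64(0.0265)], [-1.1, -0.6, np.float64(104.0), np.float64(0.0389)]]
0.0805 [[-1.1, -0.0, np.float64(105.0), np.float64(0.0167)], [-0.9, -0.5, np.float64(104.6), np.float64(0.0189)], [-0.8, -0.7, np.float64(103.7), np.float64(0.0286)]]
0.0825 [[-0.6, -0.4, np.float64(104.1), np.float64(0.0119)], [-0.6, -0.6, np.float64(103.7), np.float64(0.0125)], [-0.6, -0.7, np.float64(103.3), np.float64(0.0219)]]
0.0845 [[-0.4, -0.6, np.float64(103.4), np.float64(0.0065)], [-0.4, -0.6, np.float64(103.4), np.float64(0.0072)], [-0.2, -0.8, np.float64(102.8), np.float64(0.0161)]]
0.0865 [[-0.2, -0.4, np.float64(103.4), np.float64(0.0051)], [-0.2, -0.8, np.float64(102.8), np.float64(0.005)], [-0.0, -0.8, np.float64(102.6), np.float64(0.0141)]]
0.0885 [[0.3, -0.9, np.float64(102.2), np.float64(0.0065)], [0.3, -0.9, np.float64(102.2), np.float64(0.0076)], [0.3, -1.1, np.float64(101.8), np.float64(0.0169)]]
```

>>> play_rows:
  steps: [0,0,0.03,0,0,0,0.06,0,0,0,0.072,0,0,0,0.076,0,0,0,0.076,0,0,0,0.076,0,0,0,0.076,0]
  jaw: 255
  grip_force: 20

```text
time: 36.83
tool_pos: [0.545, -0.1018, 0.1369]
tcp_rot: [-0.372, 3.118, -0.001]
wrist_force: [0.1, 0.4, -0.3]
width: -0.001
grip_force: 0.0
```

>>> play_rows:
  steps: [0,0,0.001,0,0,0,0.002,0,0,0,0.003,0,0,0,0.003,0]

```text
time: 37.33
tool_pos: [0.5441, -0.1016, 0.1326]
tcp_rot: [0.372, -3.119, -0.0]
wrist_force: [0.1, -0.2, -0.5]
width: 0.003
grip_force: 0.0
```

>>> play_rows:
  steps: [0,0,0.001,0,0,0,0.002,0,0,0,0.003,0,0,0,0.003,0]

```text
time: 37.83
tool_pos: [0.5442, -0.1016, 0.1297]
tcp_rot: [0.372, -3.119, -0.0]
wrist_force: [0.1, 0.2, -0.1]
width: -0.005
grip_force: 0.0
```

>>> play_rows:
  steps: [0,0,0.001,0,0,0,0.002,0,0,0,0.003,0,0,0,0.003,0]

```text
time: 38.33
tool_pos: [0.5442, -0.1016, 0.1266]
tcp_rot: [0.372, -3.119, -0.0]
wrist_force: [0.2, 0.5, 0.2]
width: 0.001
grip_force: 0.0
```

>>> play_rows:
  steps: [0,0,0.0005,0,0,0,0.001,0,0,0,0.0015,0,0,0,0.0015,0]

```text
time: 38.83
tool_pos: [0.5444, -0.1017, 0.1259]
tcp_rot: [-0.372, 3.119, -0.0]
wrist_force: [-1.2, 0.3, 5.2]
width: 0.0
grip_force: 2.5
```

>>> play_rows:
  steps: [0,0,-0.02,0,0,0,-0.06,0,0,0,-0.1,0,0,0,-0.1,0,0,0,-0.1,0,0,0,-0.1,0]

```text
time: 39.58
tool_pos: [0.5432, -0.1014, 0.2234]
tcp_rot: [0.371, -3.117, -0.002]
wrist_force: [0.4, 1.7, -0.3]
width: -0.003
grip_force: 0.0
```

```bash
python3 -c "
from workcell import bot
print(bot.finish_job())"
```

```text
the job is handed in; nothing more can be done
None
```

The injection set is made up and handed in at about 40 s: the medium and shallow dishes are nested in the deep one with the syringe in the top dish. The lid is on, and a touch on its bar found it at home height. The hand-in gave no verdict back.

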